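# Mix a round flask on the touch mixer

### The job

Switch the mixer on by turning its wing knob clockwise until it clicks over to the other mark, and let go of the knob. Then take the stoppered round-bottomed flask out of its cork ring, set it upright in the mixer's sprung ring cradle and press it down until the cradle is fully down; finish like that, still holding the flask down. Do not shift or tip the conical flask and the little dropper bottle that stand beside it.

Things in the scene. Friction and masses are not known exactly. Their poses are not given: they have to be found in the camera images.
- mixer: the bench mixer, a white and grey casing 216 mm long (x) and 128 mm wide (y), fixed on the worktop. Origin: on the worktop under the casing's middle; x points to the back. In front a low control deck, its top 46 mm up, reaches from x = -108 to -18 mm; behind it the drive housing is 68 mm high. The knob's axis is at x = -72 mm, y = 0, the cradle's at x = +40 mm, y = 0
- mixer_knob (a joint): angle of the black knob: 0 = off, 1.2 = on, grows clockwise seen from above (the way of -z). A sprung over-centre detent holds it at either end: it resists with about 0.12 N m at first, less and less towards the middle (0.6), and beyond the middle snaps on to 1.2 by itself; let go before the middle, it springs back. Starts at 0
- knob_grip (a point): point on the knob's upright axis 24 mm above the deck, the height to grip. The knob's grip is an upright wing 12 mm thick and 36 mm long, rising to 32 mm above the deck (8 mm above this point) from a 38 mm disc 3 mm high; this frame turns with it: x along the wing, y across its thickness, z up
- cradle (a joint): how far the sprung ring cradle is pressed down, in m: 0 = up, 0.010 = on its stop. It begins to sink at about 3 N and reaches the stop at about 8 N; the flask's weight alone does not move it; let go, it springs up
- ring_top (a point): the cradle: a black rubber ring, 74 mm outside, 48 mm inside, 12 mm high, lying level over the drive plate on three coil springs. This point: centre of the ring's upper edge, 110 mm above the worktop when up. The seated flask's bulb hangs in the ring, its lowest point 12 mm below this point
- flask_center (a point): the round flask of amber glass with a white stopper, at its middle half-way up, 62 mm above its lowest point; z along the neck. It is 124 mm high in all: a ball 60 mm in diameter, above it a slim neck, then a straight ground collar 26 mm in diameter from 70 to 105 mm above the lowest point (the place to grip: 8 to 43 mm above this point), then the stopper, 24 mm in diameter. About 0.13 kg. Stands in its cork ring
- flask: the same round flask; origin at its lowest point
- cork_ring: cork ring that the flask stands in, 80 mm outside, 44 mm inside, 25 mm high, fixed; origin: centre of its underside
- conical_center (a point): bystander: stoppered conical flask of amber glass, 66 mm wide at the foot, 111 mm high; point on its axis 55 mm up
- dropper_center (a point): bystander: small amber bottle with a black cap, 34 mm wide, 85 mm high; point on its axis half-way up
There are look-alikes about, which are no part of the job. What is shaped like the flask but purple is not meant. Of the things that look like the cork_ring, the larger one is meant.

How it is judged:
On the way, in this order (a step that is already met when the one before it is completed fails the run):
1. the knob has clicked over to on, with the flask still in its cork ring (value of joint mixer_knob above 1 rad and distance of flask_center from where it was at the start of the episode below 0.03 m), for 0.2 s.
2. the fingers hold the flask, lifted out of its cork ring (contact force between the fingers and flask above 1 N and contact force between flask and cork_ring below 0.05 N and distance of flask_center from where it was at the start of the episode above 0.04 m), for 0.2 s.
At the end, for the whole second after the job is handed in: knob on (past 1.0 rad); fingers still holding the round flask down: cradle pressed in more than 7 of its 10 mm, flask bearing on the ring with more than 4 N, bulb sunk in the ring, upright within 10 degrees, within 10 mm of the ring's axis, and still (value of joint mixer_knob above 1 rad and value of joint cradle above 0.007 m and contact force between flask and cradle above 4 N and contact force between the fingers and flask above 2 N and horizontal distance between flask_center and ring_top below 0.01 m and z of flask in the frame of ring_top below -0.006 m and angle between flask's own z axis and vertical below 0.17 rad and linear speed of flask below 0.02 m/s); the arm keeps its last pose, push and grip.
It fails at once if the conical flask is shifted by more than 3 cm or tipped (distance of conical_center from where it was at the start of the episode above 0.03 m or angle between conical_center's own z axis and vertical above 0.5 rad).
It fails at once if the dropper bottle is shifted by more than 3 cm or tipped (distance of dropper_center from where it was at the start of the episode above 0.03 m or angle between dropper_center's own z axis and vertical above 0.5 rad).
It also fails if it takes over 59 s, if anything falls off the work surface, if the arm or the gripper's body presses on something with over 40 N, if the wrist force passes 120 N, or if a joint passes its speed limit or range.

### The arm

A 6-joint arm with a two-finger parallel gripper is mounted at the origin on a cart in front of the work surface, level with it; the furniture and walls round the work are solid. World frame = base frame: x ahead of the robot, y to its left, z up, the work surface at z = 0. Lengths are in m, angles in rad, forces in N, time in s.
With the tool pointing down it reaches from about 0.3 to 0.85 m from the base axis. Payload 4.2 kg.
Tool frame: the origin (TCP) lies between the finger pads; the fingertips stand 19 mm ahead of it and the grasp point (between the pads) is the TCP (r.tcp_to_tips is the x of the fingertips in the tool frame, in m); x points along the fingers, y is the direction in which the jaws open and shut, and the axes are right-handed (so a half turn about x gives the same grasp; the last joint's range is limited). The gripper opens to 91 mm and grips with 3 to 60 N. Pads are 32 mm wide; open, the fingers measure 118 mm over their backs; the gripper's body (76 mm by 178 mm) begins 60 mm behind the grasp point.
Start: joints at [1.192, 0.32, 1.565, -0, 1.257, -0.02], TCP at [0.202, 0.538, 0.233] pointing down, gripper open.
Joint ranges: [-3.11, 3.11], [-0.84, 2.01], [0.21, 2.61], [-1.34, 4.49], [0.05, 2.63], [-2.56, 2.56]. Speed limits (rad/s): [2.57, 2.57, 3.14, 3.14, 3.14, 3.14].

### API

Orientations are given as a 3x3 rotation matrix whose columns are the frame's x, y, z axes.
In Python, from station import r, imaging, regions_of gives the robot as it stands.
- The arm moves only by the tool send_rows, never from a script. Its argument "increments" is one flat list of numbers, 7 for each row, row after row: the turn, a rotation vector about the tool's x, y, z in degrees, then the shift along the tool's x, y, z in cm, then the gripper's target within -1 to 1 (shut at 1, half-way at 0, fully open at -1). A call has 1 to 5 rows; each row shifts and turns the pose as measured when the row begins, along the tool's axes as they then stand; what a row does not reach is not made up. A row lasts 1/10 s, in which the tool goes at most 50 mm and 8.59 degrees, less where a joint would pass 70% of its speed; a pose out of reach is approached as far as the arm can. A call with a gripper value outside its range is refused whole. The fingers move at their own pace and stop on an object; "squeeze" is the grip in N (left out, the last holds). Time passes only in rows, so rows that do not move let the fingers close. It gives the time, the measured TCP pose, the force and the opening at its end, in the units of the state.
- r.state(): the state, without advancing time (a new reading comes with each control period).
- imaging.get_image(name): name is "scene" or "top" or "wrist"; returns the picture (480x640x3 uint8, blue, green, red); there is no depth.
- imaging.camera_model(name): a dict with "camera_matrix" (3x3 intrinsics, pixels), "D" ([k1, k2, p1, p2, k3] as OpenCV has them; the pictures are not rectified), "rvec" (rotation vector, rad) and "tvec" (3), from world to camera coordinates, as OpenCV has them; the wrist camera has in their place "hand_eye" (4x4, takes a point from camera to tool coordinates, whose origin is the TCP and whose axes are the tool frame's). Camera axes: x right, y down, z forward; pixel columns grow to the right and rows downward; lengths in m; the calibration is good to about 2 mm. A picture is of the moment at which its call begins: read the wrist's pose just before it. camera_model takes no time and is no camera call.
- r.job_done(): hands the job in, once; it reports no verdict.
Trained networks look in the newest picture that a camera, given by its name, has taken for a name from the list of things; names that differ only in an ending like _2 or _b are one class to them, and where a whole thing is asked for, a point or a joint stands for the part that bears it (a point fixed in the world has none). Each returns a list of dicts, best first, with "confidence" (0 to 1); they miss things now and then, are a little off and sometimes report something else, mostly with a low value. They report only what shows in the picture. A call takes as long as a camera call. They do not tell look-alikes from the thing itself.
- regions_of(camera, query): "pixels" (480x640 bool, what is visible of it) and "location" ([column, row] in pixels, amid what is visible of it).
The state is a dict: "time_s": time; "joint_pos": joint angles; "joint_velocities": joint speeds; "joint_efforts": joint torques, N m; "position": TCP position; "ee_rot": TCP orientation; "ft_force": force on the tool from outside, world axes, zero at the start; "ft_torque": the same for the moment, N m; "gripper_width": finger opening in m.
Only numpy, scipy, OpenCV 4.12 (cv2) and the standard library are available. Lean on these libraries where they do the work, as an engineer would, in place of code of your own. Each camera call takes 0.05 s, during which the arm holds its last target. There are 200 camera calls.

## Working session

There is one attempt and no reset: what is moved stays moved. The work goes in short steps, Python scripts to look and compute and a tool call to move; the robot and the scene stay as the last step left them, time stands still between calls to the robot, and variables do not carry over. Pictures are saved under pics/ and viewed, about 8 in all and at most 12, crops included, and the job is handed in when it is done.

Besides the shell and the picture viewer there is one more tool, called after "Emit:" by a JSON object that holds its "method" and its "body". send_rows: Moves the arm, as the interface text tells. Its arguments: {"type":"object","properties":{"increments":{"type":"array"},"squeeze":{"type":"number"}},"required":["increments"]}

```bash
mkdir -p pics; ls; python3 - <<'E'
from station import r, imaging, regions_of
import cv2,numpy as np
s=r.state();print(s['time_s'],s['position'],s['ee_rot'],s['gripper_width'])
a=imaging.get_image("scene");b=imaging.get_image("top")
cv2.imwrite("pics/scene.png",a);cv2.imwrite("pics/top.png",b)
for c in("scene","top"):
  m=imaging.camera_model(c);R=cv2.Rodrigues(np.array(m['rvec']))[0];print(c,(-R.T@np.array(m['tvec']).ravel()).round(3),m['camera_matrix'])
  for q in("mixer","mixer_knob","cradle","flask","cork_ring","conical_center","dropper_center"):
    print(c,q,[(round(d['confidence'],2),np.round(d['location']).tolist(),int(d['pixels'].sum())) for d in regions_of(c,q)])
E
```

```text
pics
0.0 [0.20174231 0.5379655  0.2321464 ] [[-6.08854048e-04  3.51121651e-01  9.36329651e-01]
 [-1.58641803e-03  9.36328307e-01 -3.51122179e-01]
 [-9.99998556e-01 -1.69919240e-03 -1.30615627e-05]] 0.09089294703971756
scene [ 0.153 -0.499  0.765] [[441.80531118   0.         321.08166705]
 [  0.         441.80531118 233.87167497]
 [  0.           0.           1.        ]]
scene mixer [(0.85, [264.0, 188.0], 4851)]
scene mixer_knob [(0.47, [232.0, 189.0], 208)]
scene cradle [(0.95, [274.0, 155.0], 600)]
scene flask [(0.79, [455.0, 327.0], 1198)]
scene cork_ring [(0.93, [384.0, 408.0], 882), (0.57, [353.0, 329.0], 693)]
scene conical_center [(0.59, [316.0, 285.0], 1054)]
scene dropper_center [(0.82, [414.0, 354.0], 607), (0.24, [317.0, 287.0], 1000)]
top [ 0.321 -0.094  1.254] [[539.28152931   0.         318.94627542]
 [  0.         539.28152931 246.72689832]
 [  0.           0.           1.        ]]
top mixer [(0.84, [196.0, 234.0], 5173)]
top mixer_knob [(0.47, [190.0, 261.0], 200)]
top cradle [(0.85, [186.0, 203.0], 575)]
top flask [(0.92, [432.0, 216.0], 539), (0.6, [376.0, 268.0], 568)]
top cork_ring [(0.59, [363.0, 275.0], 264), (0.58, [427.0, 300.0], 370)]
top conical_center [(0.66, [329.0, 269.0], 588)]
top dropper_center [(0.83, [426.0, 252.0], 224), (0.57, [199.0, 232.0], 5138)]
```

View pics/scene.png

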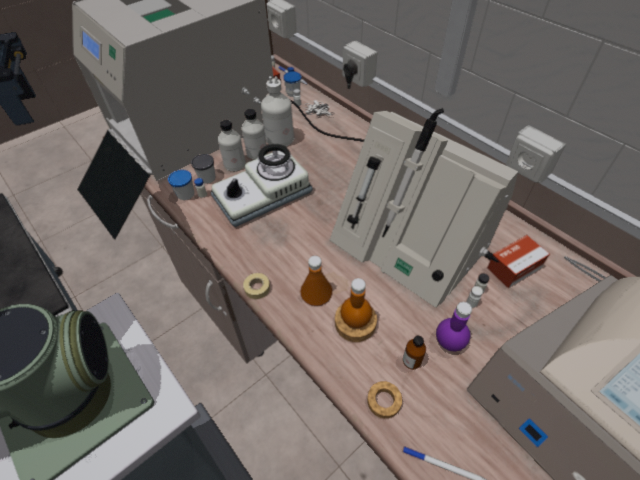

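View pics/top.png

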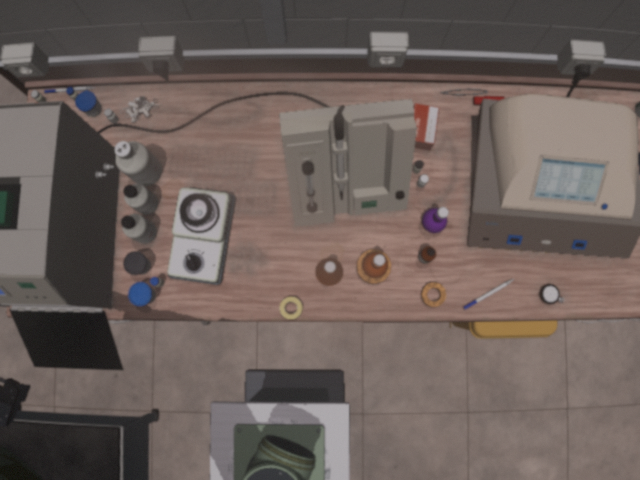

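The amber flask stands in the cork ring: scene (356,305), top (376,265). The purple look-alike at scene (455,327) and top (433,217) is not meant. The empty rings at scene (257,285) and (384,400) are smaller. The mixer is at top (196,234), with its knob at (193,262) and its cradle at (198,212).

```bash
cat > h.py <<'E'
from station import r, imaging, regions_of
import cv2,numpy as np
def ray(c,px,state=None):
    m=imaging.camera_model(c)
    p=cv2.undistortPoints(np.array([[px]],float),np.array(m['camera_matrix']),np.array(m['D']))[0,0]
    d=np.array([p[0],p[1],1.])
    if 'hand_eye' in m:
        T=np.array(m['hand_eye']);s=state;R=np.array(s['ee_rot'])
        o=np.array(s['position'])+R@T[:3,3];d=R@T[:3,:3]@d
    else:
        R=cv2.Rodrigues(np.array(m['rvec']))[0];o=-R.T@np.array(m['tvec']).ravel();d=R.T@d
    return o,d/np.linalg.norm(d)
def at_z(c,px,z,state=None):
    o,d=ray(c,px,state);return o+d*(z-o[2])/d[2]
def tri(rs):
    A=sum(np.eye(3)-np.outer(d,d) for o,d in rs);b=sum((np.eye(3)-np.outer(d,d))@o for o,d in rs)
    return np.linalg.solve(A,b)
def proj(c,X,state=None):
    m=imaging.camera_model(c);X=np.atleast_2d(np.array(X,float))
    if 'hand_eye' in m:
        T=np.eye(4);T[:3,:3]=state['ee_rot'];T[:3,3]=state['position'];M=np.linalg.inv(T@np.array(m['hand_eye']))
        rv=cv2.Rodrigues(M[:3,:3])[0];tv=M[:3,3]
    else: rv,tv=np.array(m['rvec']),np.array(m['tvec'])
    return cv2.projectPoints(X,rv,tv,np.array(m['camera_matrix']),np.array(m['D']))[0][:,0]
E
python3 - <<'E'
from h import *
np.set_printoptions(precision=3,suppress=True)
for n,s,t,z in [("ring",(275,155),(198,212),.11),("stopper",(358,287),(379.5,260.5),.139),("conical stopper",(316,263),(330,266),.111),("dropper",(418,342),(428,254),.085),("knob",(234,187),(193,262),.078)]:
    print(n,at_z("scene",s,z),at_z("top",t,z),tri([ray("scene",s),ray("top",t)]))
print("cork",at_z("top",(373.5,266.5),.025),at_z("scene",(356,322),.025))
for p in[(168,278),(219,283)]:print(at_z("top",p,.046 ))
a=cv2.imread("pics/scene.png")[125:235,190:330];b=cv2.imread("pics/top.png")[180:290,140:280]
cv2.imwrite("pics/c1.png",cv2.resize(np.vstack([a,b])[:, :],None,fx=2.7,fy=2.7,interpolation=cv2.INTER_CUBIC)) if 0 else cv2.imwrite("pics/c1.png",cv2.resize(np.hstack([a,b,]),(800,314),interpolation=cv2.INTER_CUBIC))
a=cv2.imread("pics/scene.png")[240:425,240:490]
cv2.imwrite("pics/c2.png",cv2.resize(a,(750,555),interpolation=cv2.INTER_CUBIC))
E
```

```text
ring [0.578 0.174 0.11 ] [0.57  0.175 0.11 ] [0.573 0.172 0.112]
stopper [ 0.458 -0.222  0.139] [ 0.46  -0.216  0.139] [ 0.462 -0.218  0.129]
conical stopper [ 0.45  -0.121  0.111] [ 0.452 -0.114  0.111] [ 0.454 -0.114  0.099]
dropper [ 0.484 -0.342  0.085] [ 0.482 -0.33   0.085] [ 0.487 -0.336  0.07 ]
knob [0.464 0.18  0.078] [0.464 0.189 0.078] [0.467 0.191 0.067]
cork [ 0.461 -0.215  0.025] [ 0.457 -0.225  0.025]
[0.431 0.254 0.046]
[0.421 0.136 0.046]
```

View pics/c1.png

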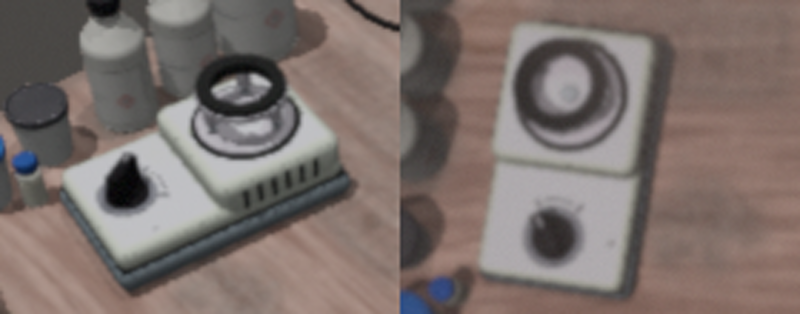

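View pics/c2.png

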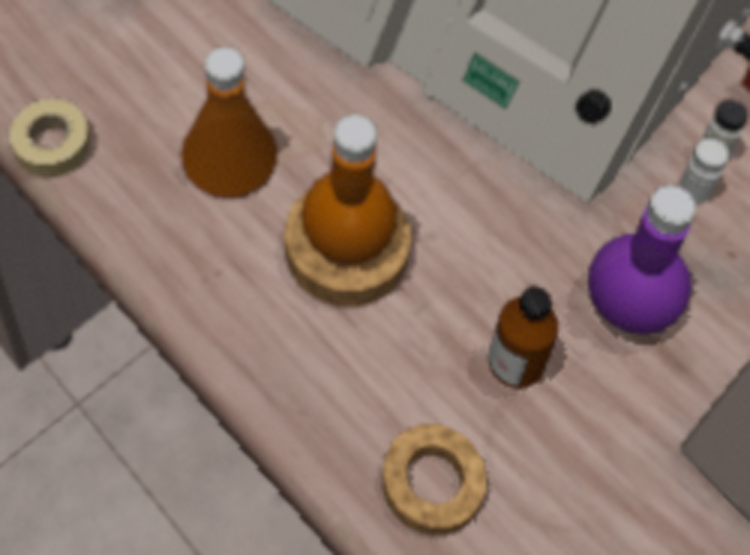

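The crops show the amber flask in the larger brown cork ring at crop 2 (350,240). The other brown ring at (435,480) is smaller and empty. The wing knob points towards the upper-left mark, so "on" should be to the upper right.

```bash
python3 - <<'E'
from h import *
np.set_printoptions(precision=3,suppress=True)
s=r.state()
P=[s['position'],[.2,.45,.25],[.25,.35,.25],[.35,.25,.25],[.45,.19,.25],[0,0,.3]]
print(proj("scene",P).round(),proj("top",P).round())
m=imaging.camera_model("wrist");print(np.array(m['hand_eye']),m['camera_matrix'],r.tcp_to_tips)
R=np.array(s['ee_rot'])
for d in ([.2,.45],[.27,.35],[.40,.22]):print(d,(R.T@(np.array(d+[.235])-s['position']))*100)
E
```

```text
[[ 20. 102.]
 [ 30. 114.]
 [ 75. 127.]
 [148. 130.]
 [210. 123.]
 [-40. 310.]] [[  2. 383.]
 [ 37. 387.]
 [ 86. 363.]
 [138. 311.]
 [171. 258.]
 [266. 512.]]
[[ 0.    -0.281  0.96  -0.153]
 [ 1.    -0.001 -0.    -0.001]
 [ 0.001  0.96   0.281 -0.08 ]
 [ 0.     0.     0.     1.   ]] [[395.836   0.    322.084]
 [  0.    395.836 237.917]
 [  0.      0.      1.   ]] 0.019
[0.2, 0.45] [-0.201 -8.346  2.924]
[0.27, 0.35] [ -0.202 -15.251  12.989]
[0.4, 0.22] [ -0.203 -22.859  29.726]
```

```bash
python3 - <<'E'
from h import *
np.set_printoptions(precision=3,suppress=True)
for s,t in [((110,135),(12,312)),((148,185),(95,312)),((115,235),(122,370)),((80,180),(35,370)),((270,0),(58,105)),((155,182),(113,305)),((110,20),(50,300))]:
    a=[ray("scene",s),ray("top",t)];X=tri(a);print(X,[np.linalg.norm(np.cross(X-o,d)).round(3) for o,d in a])
E
```

```text
[0.352 0.659 0.003] [np.float64(0.004), np.float64(0.004)]
[ 0.354  0.465 -0.049] [np.float64(0.0), np.float64(0.0)]
[ 0.214  0.405 -0.094] [np.float64(0.004), np.float64(0.004)]
[ 0.216  0.621 -0.058] [np.float64(0.012), np.float64(0.012)]
[0.747 0.403 0.326] [np.float64(0.013), np.float64(0.013)]
[0.365 0.4   0.002] [np.float64(0.006), np.float64(0.006)]
[0.371 0.339 0.418] [np.float64(0.012), np.float64(0.012)]
```

```bash
cat >> h.py <<'E'
from scipy.spatial.transform import Rotation as Ro
def plan(wps,grip,step=4.5,deg=8):
    """wps: list of (x,y,z,yaw_deg of tool y or None). prints rows"""
    s=r.state();p=np.array(s['position'])*100;R=np.array(s['ee_rot']);out=[]
    for x,y,z,yaw in wps:
        t=np.array([x,y,z])*100
        if yaw is None: Rt=R
        else:
            a=np.radians(yaw);X=np.array([0,0,-1.]);Y=np.array([np.cos(a),np.sin(a),0]);Rt=np.c_[X,Y,np.cross(X,Y)]
        rv=Ro.from_matrix(R.T@Rt).as_rotvec(degrees=True)
        n=max(1,int(np.ceil(max(np.linalg.norm(t-p)/step,np.linalg.norm(rv)/deg))))
        d=(t-p)/n
        for i in range(n):
            out.append(np.r_[rv/n,R.T@d,grip]);R=R@Ro.from_rotvec(rv/n,degrees=True).as_matrix()
        p=t
    for i in range(0,len(out),5):print([float(v)+0. for o in out[i:i+5] for v in np.round(o,2)])
    return out
def st():
    s=r.state();R=np.array(s['ee_rot']);print('t',round(s['time_s'],2),'p',np.round(s['position'],4),'yaw',np.degrees(np.arctan2(R[1,1],R[0,1])).round(1),'tilt',np.degrees(np.arccos(-R[2,0])).round(2),'F',np.round(s['ft_force'],1),'T',np.round(s['ft_torque'],2),'w',round(s['gripper_width'],4),'j6',np.round(s['joint_pos'],2));return s
E
python3 - <<'E'
from h import *
plan([(.27,.35,.235,90),(.46,.185,.215,117)],-1)
E
```

```text
[-4.11, 0.0, 0.0, -0.04, -3.05, 2.6, -1.0, -4.11, 0.0, 0.0, -0.04, -3.23, 2.37, -1.0, -4.11, 0.0, 0.0, -0.04, -3.39, 2.13, -1.0, -4.11, 0.0, 0.0, -0.04, -3.53, 1.89, -1.0, -4.11, 0.0, 0.0, -0.04, -3.66, 1.63, -1.0]
[-4.5, 0.0, 0.0, 0.33, -2.75, 3.17, -1.0, -4.5, 0.0, 0.0, 0.33, -2.99, 2.94, -1.0, -4.5, 0.0, 0.0, 0.33, -3.21, 2.7, -1.0, -4.5, 0.0, 0.0, 0.33, -3.41, 2.44, -1.0, -4.5, 0.0, 0.0, 0.33, -3.59, 2.16, -1.0]
[-4.5, 0.0, 0.0, 0.33, -3.75, 1.87, -1.0]
```

Emit:
{"method": "send_rows", "body": {"increments": [-4.1,0,0,0,-3.0,2.6,-1,-4.1,0,0,0,-3.2,2.4,-1,-4.1,0,0,0,-3.4,2.1,-1,-4.1,0,0,0,-3.5,1.9,-1,-4.1,0,0,0,-3.7,1.6,-1]}}

```text
time_s: 1.3
position: [0.2721, 0.3498, 0.2318]
ee_rot: [[0.001, -0.021, 1.0], [0.003, 1.0, 0.021], [-1.0, 0.003, 0.001]]
ft_force: [0.5, -0.6, -0.0]
gripper_width: 0.0911
```

Emit:
{"method": "send_rows", "body": {"increments": [-4.5,0,0,0.3,-2.7,3.2,-1,-4.5,0,0,0.3,-3.0,2.9,-1,-4.5,0,0,0.3,-3.2,2.7,-1,-4.5,0,0,0.3,-3.4,2.4,-1,-4.5,0,0,0.3,-3.6,2.2,-1]}}

```text
time_s: 1.8
position: [0.437, 0.2102, 0.2184]
ee_rot: [[0.005, -0.419, 0.908], [0.006, 0.908, 0.419], [-1.0, 0.004, 0.007]]
ft_force: [-0.1, 0.5, -0.1]
gripper_width: 0.091
```

```bash
python3 - <<'E'
from h import *
s=st();a=imaging.get_image("wrist");cv2.imwrite("pics/w1.png",a)
print(proj("wrist",[[.467,.189,.078],[.573,.173,.11]],s).round())
plan([(.466,.187,.215,117)],-1)
E
```

```text
t 1.8 p [0.437  0.2102 0.2184] yaw 114.8 tilt 0.44 F [-0.1  0.5 -0.1] T [0.04 0.04 0.02] w 0.091 j6 [ 0.42  0.19  1.79  0.    1.16 -1.58]
[[281. 253.]
 [204. 376.]]
[-2.22, 0.54, 0.11, 0.32, -2.79, 1.35, -1.0]
```

View pics/w1.png

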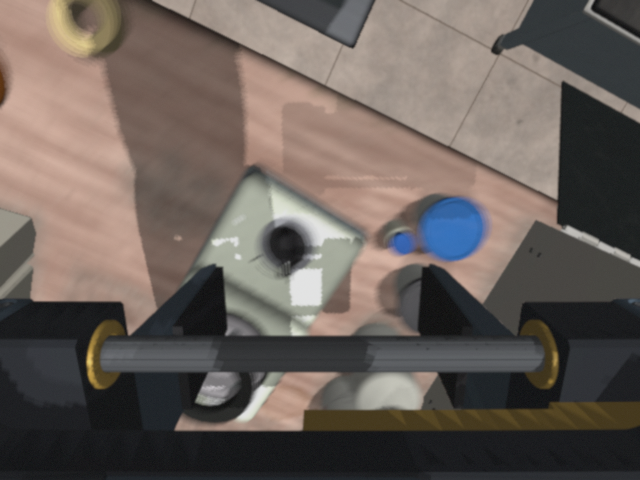

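The wrist view shows the knob at about (287,240), against a projected (281,253). The wing is dark, so I need an enlarged, brightened crop.

Emit:
{"method": "send_rows", "body": {"increments": [0,0,0,1.5,-2.8,1.3,-1]}}

```text
time_s: 1.95
position: [0.4668, 0.1868, 0.2045]
ee_rot: [[0.012, -0.419, 0.908], [0.005, 0.908, 0.418], [-1.0, -0.001, 0.013]]
ft_force: [1.5, 0.8, 0.3]
gripper_width: 0.091
```

```bash
python3 - <<'E'
from h import *
s=st();a=imaging.get_image("wrist")
u,v=proj("wrist",[[.467,.189,.078]],s)[0].astype(int);print(u,v)
x0,y0=u-75,v-60
c=a[y0:y0+120,x0:x0+150];c=(255*(c/255.)**.45).astype(np.uint8)
cv2.imwrite("pics/w2.png",cv2.resize(c,(750,600),interpolation=cv2.INTER_CUBIC));print(x0,y0)
E
```

```text
t 1.95 p [0.4668 0.1868 0.2045] yaw 114.7 tilt 0.74 F [1.5 0.8 0.3] T [ 0.06 -0.01 -0.01] w 0.091 j6 [ 0.36  0.22  1.78  0.    1.13 -1.65]
325 235
250 175
```

View pics/w2.png

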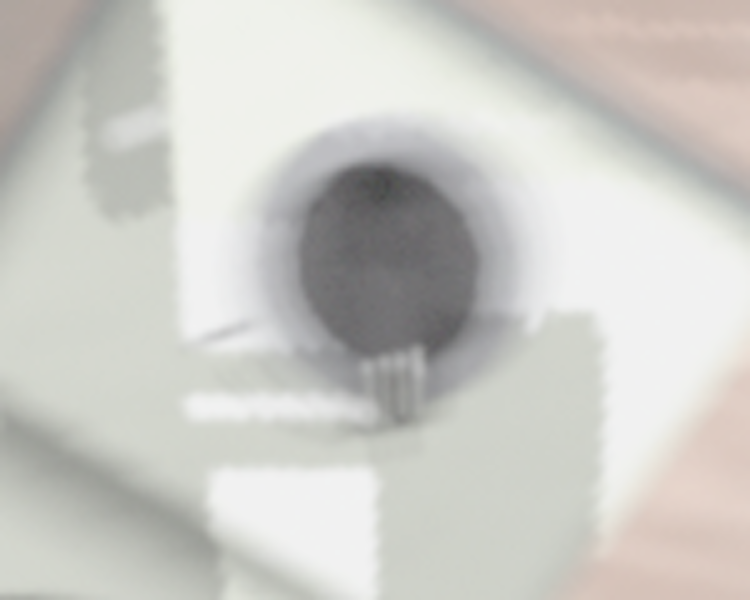

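```bash
python3 - <<'E'
from h import *
s=st()
print(at_z("wrist",(328,234.4),.078,s),at_z("wrist",(327.6,227.4),.049,s))
print(proj("wrist",[s['position'],s['position']+np.array([0,0,-.08])],s))
plan([(.467,.187,.10,117),(.467,.187,.075,117)],-.2)
E
```

```text
t 2.0 p [0.4699 0.1828 0.2013] yaw 114.7 tilt 0.69 F [ 3.2 -2.7 -1.5] T [-0.09 -0.06  0.02] w 0.0911 j6 [ 0.35  0.23  1.78 -0.01  1.12 -1.65]
[0.4676912  0.18541128 0.078     ] [0.47018739 0.18648957 0.049     ]
[[322.7698153  317.926391  ]
 [323.3073896  255.51940535]]
[-0.77, 0.2, 0.12, 3.37, 0.19, -0.06, -0.2, -0.77, 0.2, 0.12, 3.37, 0.18, -0.05, -0.2, -0.77, 0.2, 0.12, 3.38, 0.17, -0.04, -0.2, 0.0, 0.0, 0.0, 2.5, 0.0, 0.0, -0.2]
```

```bash
python3 - <<'E'
from h import *
plan([(.466,.189,.10,116),(.466,.189,.073,116)],0,step=3.4)
E
```

```text
[-0.44, 0.2, 0.12, 3.37, 0.26, -0.07, 0.0, -0.44, 0.2, 0.12, 3.37, 0.26, -0.05, 0.0, -0.44, 0.2, 0.12, 3.37, 0.25, -0.04, 0.0, 0.0, 0.0, 0.0, 2.7, 0.0, 0.0, 0.0]
```

Emit:
{"method": "send_rows", "body": {"increments": [0,0,0,0,0,0,0,-0.4,0.2,0,3.4,0.2,0,0,-0.4,0.2,0,3.4,0.2,0,0,-0.4,0.2,0.2,3.0,0.2,0,0,0,0,0,0,0,0,0]}}

```text
time_s: 2.5
position: [0.4688, 0.1896, 0.1023]
ee_rot: [[0.004, -0.434, 0.901], [-0.0, 0.901, 0.434], [-1.0, -0.002, 0.004]]
ft_force: [-0.4, 0.6, 0.4]
gripper_width: 0.0541
```

```bash
python3 - <<'E'
from h import *
s=st();plan([(.466,.189,.073,116)],0,step=3.4)
E
```

```text
t 2.5 p [0.4688 0.1896 0.1023] yaw 115.7 tilt 0.24 F [-0.4  0.6  0.4] T [ 0.09  0.07 -0.01] w 0.0541 j6 [ 0.36  0.33  1.91 -0.    0.89 -1.66]
[-0.28, 0.21, 0.12, 2.93, 0.07, -0.29, 0.0]
```

Emit:
{"method": "send_rows", "body": {"increments": [-0.3,0.2,0.1,1.5,0.1,-0.2,0,0,0,0,1.4,0,-0.1,0,0,0,0,0,0,0,0], "squeeze": 25}}

```text
time_s: 2.8
position: [0.4664, 0.1919, 0.0765]
ee_rot: [[0.005, -0.44, 0.898], [0.002, 0.898, 0.44], [-1.0, -0.001, 0.005]]
ft_force: [-1.0, 0.8, 0.5]
gripper_width: 0.0455
```

Emit:
{"method": "send_rows", "body": {"increments": [0,0,0,0,0,0,0.6,0,0,0,0,0,0,0.6,0,0,0,0,0,0,1,0,0,0,0,0,0,1,0,0,0,0,0,0,1]}}

```text
time_s: 3.3
position: [0.4679, 0.1956, 0.0817]
ee_rot: [[0.011, -0.439, 0.898], [0.009, 0.898, 0.439], [-1.0, 0.003, 0.014]]
ft_force: [-2.6, 8.3, -6.5]
gripper_width: 0.0118
```

```bash
python3 - <<'E'
from h import *
st()
E
```

```text
t 3.3 p [0.4679 0.1956 0.0817] yaw 116.1 tilt 0.81 F [-2.6  8.3 -6.5] T [1.61 0.48 0.11] w 0.0118 j6 [ 0.37  0.36  1.94  0.01  0.83 -1.66]
```

Emit:
{"method": "send_rows", "body": {"increments": [8,0,0,0.2,0,0,1,8,0,0,0.2,0,0,1]}}

```text
time_s: 3.5
position: [0.468, 0.1954, 0.0815]
ee_rot: [[0.012, -0.168, 0.986], [0.008, 0.986, 0.168], [-1.0, 0.006, 0.013]]
ft_force: [-5.0, -3.7, 16.1]
gripper_width: 0.0118
```

```bash
python3 - <<'E'
from h import *
st()
E
```

```text
t 3.5 p [0.468  0.1954 0.0815] yaw 99.7 tilt 0.83 F [-5.  -3.7 16.1] T [-0.74  0.82  0.1 ] w 0.0118 j6 [ 0.37  0.36  1.94  0.    0.83 -1.37]
```

Emit:
{"method": "send_rows", "body": {"increments": [8,0,0,0,0,0,1,8,0,0,0,0,0,1,8,0,0,0,0,0,1,8,0,0,0,0,0,1]}}

```text
time_s: 3.9
position: [0.4679, 0.1944, 0.0816]
ee_rot: [[0.013, 0.401, 0.916], [0.006, 0.916, -0.401], [-1.0, 0.01, 0.009]]
ft_force: [0.4, -0.3, -1.4]
gripper_width: 0.0118
```

Emit:
{"method": "send_rows", "body": {"increments": [8,0,0,0,0,0,1,8,0,0,0,0,0,1,8,0,0,0,0,0,1,0,0,0,0,0,0,1]}}

```text
time_s: 4.3
position: [0.4679, 0.1938, 0.0817]
ee_rot: [[0.013, 0.748, 0.664], [0.004, 0.664, -0.748], [-1.0, 0.012, 0.006]]
ft_force: [1.4, 1.4, -2.5]
gripper_width: 0.0134
```

```bash
python3 - <<'E'
from h import *
st()
E
```

```text
t 4.3 p [0.4679 0.1938 0.0817] yaw 41.6 tilt 0.76 F [ 1.4  1.4 -2.5] T [0.03 0.02 0.84] w 0.0134 j6 [ 0.37  0.36  1.94 -0.    0.83 -0.35]
```

Emit:
{"method": "send_rows", "body": {"increments": [-5,0,0,0,0,0,0.3,0,0,0,0,0,0,0.0,0,0,0,0,0,0,0.0,0,0,0,-3,0,0,0,0,0,0,-4.5,0,0,0]}}

```text
time_s: 4.8
position: [0.4634, 0.1921, 0.1536]
ee_rot: [[-0.0, 0.684, 0.73], [-0.0, 0.73, -0.684], [-1.0, -0.0, 0.0]]
ft_force: [0.0, 1.1, -0.0]
gripper_width: 0.0451
```

```bash
python3 - <<'E'
from h import *
st();plan([(.50,.185,.23,82)],-.3)
E
```

```text
t 4.8 p [0.4634 0.1921 0.1536] yaw 46.9 tilt 0.02 F [ 0.   1.1 -0. ] T [ 0.01 -0.04  0.04] w 0.0451 j6 [ 0.37  0.27  1.85 -0.    1.02 -0.45]
[-7.02, 0.0, 0.0, -1.53, 0.4, 0.63, -0.3, -7.02, 0.0, 0.0, -1.53, 0.32, 0.68, -0.3, -7.02, 0.0, 0.0, -1.53, 0.23, 0.71, -0.3, -7.02, 0.0, 0.0, -1.53, 0.14, 0.73, -0.3, -7.02, 0.0, 0.0, -1.53, 0.05, 0.74, -0.3]
```

Emit:
{"method": "send_rows", "body": {"increments": [-7,0,0,-2.5,1.0,1.6,-0.3,-7,0,0,-2.5,0.8,1.6,-0.3,-7,0,0,-2.5,0.5,1.7,-0.3,-7,0,0,-2.5,0.3,1.7,-0.3,-7,0,0,0,0,2,-0.3]}}

```text
time_s: 5.3
position: [0.5553, 0.1738, 0.2656]
ee_rot: [[0.01, 0.119, 0.993], [0.005, 0.993, -0.119], [-1.0, 0.006, 0.01]]
ft_force: [0.5, 0.7, -0.2]
gripper_width: 0.0593
```

Emit:
{"method": "send_rows", "body": {"increments": [0,0,0,0,0,0,-0.3,0,0,0,0,0,0,-0.3]}}

```text
time_s: 5.5
position: [0.5569, 0.1733, 0.2659]
ee_rot: [[0.011, 0.122, 0.992], [0.005, 0.992, -0.122], [-1.0, 0.007, 0.011]]
ft_force: [-0.5, 0.0, -0.3]
gripper_width: 0.0594
```

```bash
python3 - <<'E'
from h import *
s=st();a=imaging.get_image("wrist")
print(proj("wrist",[[.468,.194,.078],[.573,.173,.11]],s))
c=(255*(a/255.)**.6).astype(np.uint8);cv2.imwrite("pics/w3.png",c)
for q in("mixer_knob","cradle"):
  for d in regions_of("wrist",q):
    x,y,w,h=cv2.boundingRect(d['pixels'].astype(np.uint8));print(q,d['confidence'],d['location'],x,y,w,h)
E
```

```text
t 5.5 p [0.5569 0.1733 0.2659] yaw 83.0 tilt 0.72 F [-0.5  0.  -0.3] T [ 0.03  0.03 -0.02] w 0.0594 j6 [ 0.28  0.31  1.5   0.    1.32 -1.17]
[[333.11507764 105.92110723]
 [323.65846919 242.66354109]]
mixer_knob 0.89 [333.7, 102.0] 313 83 41 44
cradle 0.67 [331.5, 218.3] 286 197 93 91
```

View pics/w3.png

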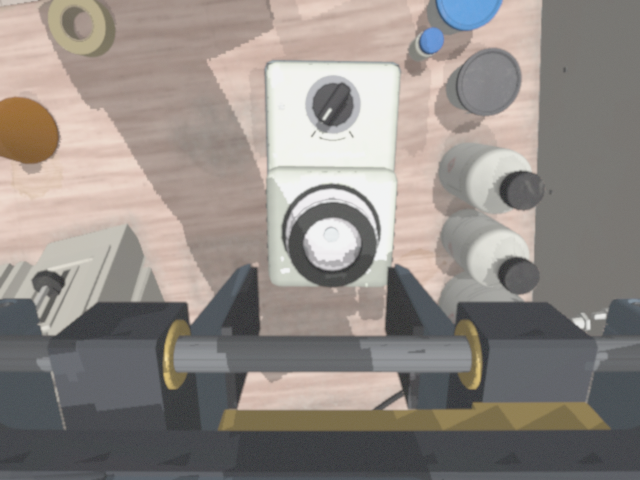

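The wrist view shows the knob at (333,103) pointing to the lower-left mark, which is on. The ring is at (332,243).

```bash
python3 - <<'E'
from h import *
s=r.state();print(at_z("wrist",(332,243.5),.11,s),at_z("wrist",(333.5,103.5),.07,s))
plan([(.44,-.17,.265,83)],-.3)
E
```

```text
[0.57339773 0.17973206 0.11      ] [0.46492929 0.19465366 0.07      ]
[0.01, 0.06, -0.04, -0.03, -3.94, -0.82, -0.3, 0.01, 0.06, -0.04, -0.02, -3.94, -0.82, -0.3, 0.01, 0.06, -0.04, -0.02, -3.94, -0.82, -0.3, 0.01, 0.06, -0.04, -0.02, -3.94, -0.82, -0.3, 0.01, 0.06, -0.04, -0.01, -3.94, -0.82, -0.3]
[0.01, 0.06, -0.04, -0.01, -3.94, -0.82, -0.3, 0.01, 0.06, -0.04, -0.01, -3.94, -0.82, -0.3, 0.01, 0.06, -0.04, 0.0, -3.94, -0.82, -0.3, 0.01, 0.06, -0.04, 0.0, -3.94, -0.82, -0.3]
```

Emit:
{"method": "send_rows", "body": {"increments": [0,0,0,0,-3.9,-0.8,-0.3,0,0,0,0,-3.9,-0.8,-0.3,0,0,0,0,-3.9,-0.8,-0.3,0,0,0,0,-3.9,-0.8,-0.3,0,0,0,0,-3.9,-0.8,-0.3]}}

```text
time_s: 6.15
position: [0.4881, -0.0151, 0.2605]
ee_rot: [[0.005, 0.114, 0.993], [0.006, 0.993, -0.114], [-1.0, 0.007, 0.004]]
ft_force: [0.0, -0.7, -0.2]
gripper_width: 0.0595
```

Emit:
{"method": "send_rows", "body": {"increments": [0,0,0,0,-3.9,-0.8,-0.3,0,0,0,0,-3.9,-0.8,-0.3,0,0,0,0,-3.9,-0.8,-0.3,0,0,0,0,-3.0,-0.6,-0.3,0,0,0,0,0,0,-0.3]}}

```text
time_s: 6.65
position: [0.4332, -0.1632, 0.258]
ee_rot: [[0.0, 0.12, 0.993], [0.007, 0.993, -0.12], [-1.0, 0.007, -0.0]]
ft_force: [0.3, 0.2, -1.2]
gripper_width: 0.0593
```

```bash
python3 - <<'E'
from h import *
s=st();a=imaging.get_image("wrist")
print(proj("wrist",[[.46,-.218,.139],[.46,-.218,.025],[.453,-.114,.111]],s))
c=(255*(a/255.)**.6).astype(np.uint8);cv2.imwrite("pics/w4.png",c)
for q in("flask","cork_ring"):
  for d in regions_of("wrist",q):
    x,y,w,h=cv2.boundingRect(d['pixels'].astype(np.uint8));print(q,d['confidence'],d['location'],x,y,w,h)
E
```

```text
t 6.65 p [ 0.4332 -0.1632  0.258 ] yaw 83.1 tilt 0.38 F [ 0.3  0.2 -1.2] T [-0.   -0.01 -0.02] w 0.0593 j6 [-0.39  0.13  1.76  0.01  1.26 -1.84]
[[252.52469049 282.03377766]
 [270.7495491  238.51477451]
 [386.16257678 245.22356525]]
flask 0.56 [267.7, 243.8] 238 215 64 82
flask 0.33 [284.3, 213.6] 235 198 76 72
cork_ring 0.87 [119.6, 200.9] 97 163 64 57
cork_ring 0.35 [617.5, 251.1] 579 154 61 181
```

View pics/w4.png

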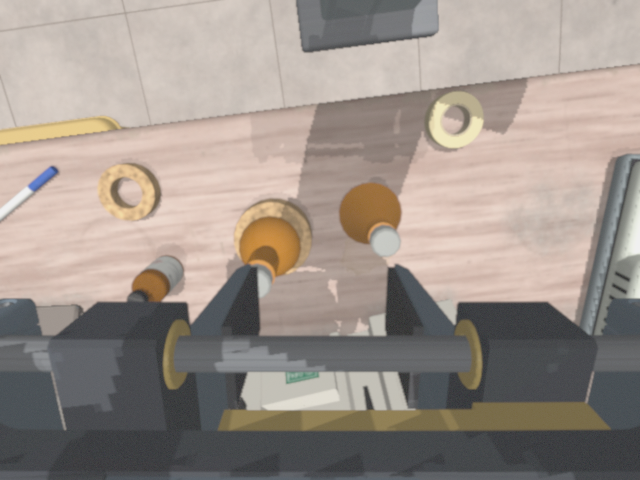

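The wrist view shows the flask's cork ring centred at about (273,237), against a predicted (271,238). The dropper is at (158,280) and the conical flask at (372,215), both clear of the jaws.

```bash
python3 - <<'E'
from h import *
plan([(.461,-.217,.20,86),(.461,-.217,.108,86)],-.3)
E
```

```text
[-1.33, 0.02, -0.23, 2.88, -2.68, 1.63, -0.3, -1.33, 0.02, -0.23, 2.89, -2.71, 1.57, -0.3, 0.0, 0.0, 0.0, 3.07, 0.0, 0.0, -0.3, 0.0, 0.0, 0.0, 3.07, 0.0, 0.0, -0.3, 0.0, 0.0, 0.0, 3.07, 0.0, 0.0, -0.3]
```

Emit:
{"method": "send_rows", "body": {"increments": [-1.3,0,-0.2,2.8,-2.7,1.6,-0.3,-1.3,0,-0.2,2.8,-2.7,1.6,-0.3,0,0,0,0,0,0,-0.3,0,0,0,0,0,0,-0.3]}}

```text
time_s: 7.2
position: [0.4644, -0.2128, 0.2012]
ee_rot: [[0.004, 0.062, 0.998], [0.002, 0.998, -0.062], [-1.0, 0.003, 0.004]]
ft_force: [0.0, 0.9, -0.4]
gripper_width: 0.0595
```

```bash
python3 - <<'E'
from h import *
st();plan([(.461,-.217,.108,86)],-.3)
E
```

```text
t 7.2 p [ 0.4644 -0.2128  0.2012] yaw 86.4 tilt 0.28 F [ 0.   0.9 -0.4] T [0.04 0.01 0.06] w 0.0595 j6 [-0.45  0.24  1.76  0.    1.14 -1.97]
[0.15, 0.08, -0.05, 3.11, -0.15, -0.12, -0.3, 0.15, 0.08, -0.05, 3.11, -0.15, -0.11, -0.3, 0.15, 0.08, -0.05, 3.11, -0.15, -0.11, -0.3]
```

Emit:
{"method": "send_rows", "body": {"increments": [0,0,0,2.0,-0.2,-0.2,-0.3,0,0,0,2.5,-0.2,-0.1,-0.3,0,0,0,2.5,0,0,-0.3,0,0,0,2.3,0,0,-0.3,0,0,0,0,0,0,-0.3], "squeeze": 25}}

```text
time_s: 7.7
position: [0.465, -0.21, 0.1109]
ee_rot: [[0.013, 0.055, 0.998], [0.001, 0.998, -0.055], [-1.0, 0.002, 0.012]]
ft_force: [-0.7, 0.6, -0.0]
gripper_width: 0.0593
```

```bash
python3 - <<'E'
from h import *
st()
E
```

```text
t 7.7 p [ 0.465  -0.21    0.1109] yaw 86.8 tilt 0.72 F [-0.7  0.6 -0. ] T [0.05 0.04 0.02] w 0.0593 j6 [-0.45  0.33  1.9   0.01  0.91 -1.97]
```

Emit:
{"method": "send_rows", "body": {"increments": [0,-0.6,0,0.2,-0.7,-0.4,-0.3,0,0,0,0.1,0,0,-0.3,0,0,0,0,0,0,-0.3]}}

```text
time_s: 8.0
position: [0.4623, -0.2162, 0.1115]
ee_rot: [[0.029, 0.053, 0.998], [-0.002, 0.999, -0.053], [-1.0, -0.0, 0.029]]
ft_force: [0.6, -0.4, -0.3]
gripper_width: 0.0593
```

```bash
python3 - <<'E'
from h import *
st()
E
```

```text
t 8.0 p [ 0.4623 -0.2162  0.1115] yaw 87.0 tilt 1.67 F [ 0.6 -0.4 -0.3] T [0.02 0.04 0.03] w 0.0593 j6 [-0.47  0.32  1.91  0.01  0.89 -1.99]
```

Emit:
{"method": "send_rows", "body": {"increments": [0,1.7,0,0.2,0,0,-0.3,0,0,0,0,0,0,0.4,0,0,0,0,0,0,1,0,0,0,0,0,0,1,0,0,0,0,0,0,1]}}

```text
time_s: 8.5
position: [0.4638, -0.2171, 0.1133]
ee_rot: [[0.006, 0.054, 0.999], [-0.003, 0.999, -0.054], [-1.0, -0.003, 0.006]]
ft_force: [-0.3, 0.0, 0.5]
gripper_width: 0.0301
```

Emit:
{"method": "send_rows", "body": {"increments": [0,0,0,0,0,0,1,0,0,0,0,0,0,1]}}

```text
time_s: 8.7
position: [0.4636, -0.2169, 0.1134]
ee_rot: [[0.007, 0.054, 0.999], [-0.003, 0.999, -0.054], [-1.0, -0.002, 0.007]]
ft_force: [0.3, -1.2, -0.9]
gripper_width: 0.0255
```

```bash
python3 - <<'E'
from h import *
st()
E
```

```text
t 8.7 p [ 0.4636 -0.2169  0.1134] yaw 86.9 tilt 0.4 F [ 0.3 -1.2 -0.9] T [ 0.05 -0.11 -0.05] w 0.0255 j6 [-0.46  0.33  1.89  0.    0.92 -1.98]
```

Emit:
{"method": "send_rows", "body": {"increments": [0,0,0,-1.5,0,0,1,0,0,0,-3,0,0,1,0,0,0,-4,0,0,1,0,0,0,-4,0,0,1,0,0,0,-4,0,0,1], "squeeze": 30}}

```text
time_s: 9.2
position: [0.4582, -0.2146, 0.2756]
ee_rot: [[-0.012, 0.054, 0.998], [0.006, 0.999, -0.054], [-1.0, 0.005, -0.013]]
ft_force: [1.7, 0.2, -1.6]
gripper_width: 0.0252
```

Emit:
{"method": "send_rows", "body": {"increments": [0,0,0,-1,0,0,1,0,0,0,0,0,0,1,0,0,0,0,0,0,1]}}

```text
time_s: 9.5
position: [0.4596, -0.2155, 0.2894]
ee_rot: [[-0.005, 0.054, 0.999], [0.002, 0.999, -0.054], [-1.0, 0.002, -0.005]]
ft_force: [0.5, 0.2, -1.8]
gripper_width: 0.0255
```

```bash
python3 - <<'E'
from h import *
st();plan([(.50,0,.275,87),(.575,.18,.275,83)],1,step=4)
E
```

```text
t 9.5 p [ 0.4596 -0.2155  0.2894] yaw 86.9 tilt 0.29 F [ 0.5  0.2 -1.8] T [ 0.07 -0.02 -0.02] w 0.0255 j6 [-0.46  0.18  1.61 -0.    1.35 -1.98]
[-0.02, -0.05, -0.02, 0.24, 3.62, 0.48, 1.0, -0.02, -0.05, -0.02, 0.24, 3.62, 0.48, 1.0, -0.02, -0.05, -0.02, 0.24, 3.62, 0.48, 1.0, -0.02, -0.05, -0.02, 0.24, 3.62, 0.48, 1.0, -0.02, -0.05, -0.02, 0.24, 3.62, 0.48, 1.0]
[-0.02, -0.05, -0.02, 0.24, 3.62, 0.48, 1.0, 0.8, 0.0, 0.0, 0.0, 3.67, 1.31, 1.0, 0.8, 0.0, 0.0, 0.0, 3.69, 1.26, 1.0, 0.8, 0.0, 0.0, 0.0, 3.71, 1.21, 1.0, 0.8, 0.0, 0.0, 0.0, 3.73, 1.15, 1.0]
[0.8, 0.0, 0.0, 0.0, 3.74, 1.1, 1.0]
```

Emit:
{"method": "send_rows", "body": {"increments": [0,0,0,0.2,3.6,0.3,1,0,0,0,0.2,3.6,0.3,1,0,0,0,0.2,3.6,0.4,1,0,0,0,0.2,3.6,0.4,1,0,0,0,0.2,3.6,0.4,1]}}

```text
time_s: 10.0
position: [0.4834, -0.0344, 0.2673]
ee_rot: [[-0.025, 0.064, 0.998], [0.005, 0.998, -0.063], [-1.0, 0.003, -0.025]]
ft_force: [-0.7, 0.7, -1.3]
gripper_width: 0.0255
```

Emit:
{"method": "send_rows", "body": {"increments": [0.6,0,0,0.2,3.6,1.2,1,0.6,0,0,0,3.6,1.3,1,0.6,0,0,0,3.6,1.3,1,0.6,0,0,0,3.6,1.3,1,0.6,0,0,0,3.6,1.3,1]}}

```text
time_s: 10.5
position: [0.5571, 0.1465, 0.2499]
ee_rot: [[-0.049, 0.117, 0.992], [0.001, 0.993, -0.117], [-0.999, -0.005, -0.049]]
ft_force: [1.1, -0.8, -1.5]
gripper_width: 0.0252
```

Emit:
{"method": "send_rows", "body": {"increments": [0.6,0,0,0,0,0,1,0,0,0,0,0,0,1]}}

```text
time_s: 10.7
position: [0.5566, 0.1505, 0.2436]
ee_rot: [[-0.058, 0.123, 0.991], [-0.0, 0.992, -0.123], [-0.998, -0.007, -0.058]]
ft_force: [0.6, -0.5, -1.5]
gripper_width: 0.0255
```

```bash
python3 - <<'E'
from h import *
s=st();a=imaging.get_image("wrist");plan([(.576,.18,.23,83)],1)
imaging.get_image("scene");b=imaging.get_image("scene")
x,y=proj("scene",[[.576,.18,.15]])[0].astype(int)
c=b[max(0,y-75):y+75,x-75:x+75];print(c.shape,x-75,max(0,y-75))
c=cv2.resize(c,(400,400),interpolation=cv2.INTER_CUBIC)
d=cv2.resize(a[100:400,170:470],(400,400))
o=np.hstack([c,d]);cv2.imwrite("pics/w5.png",(255*(o/255.)**.6).astype(np.uint8))
E
```

```text
t 10.7 p [0.5566 0.1505 0.2436] yaw 83.0 tilt 3.34 F [ 0.6 -0.5 -1.5] T [ 0.04 -0.06  0.07] w 0.0255 j6 [ 0.24  0.34  1.5   0.01  1.35 -1.21]
[-0.08, -3.33, 0.37, 1.24, 3.19, 1.64, 1.0]
(150, 150, 3) 195 64
```

View pics/w5.png

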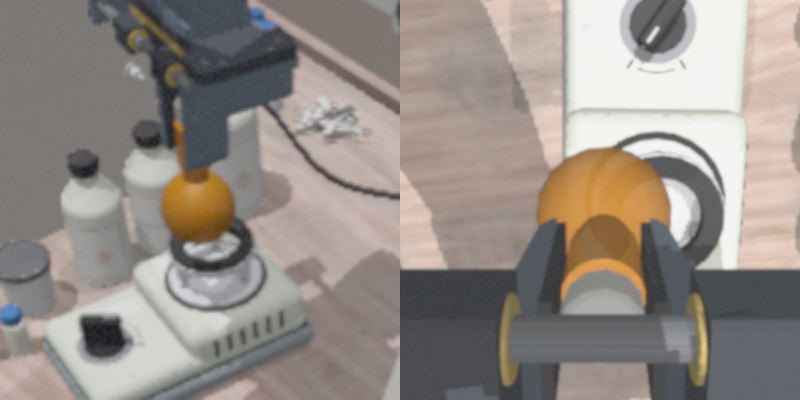

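```bash
python3 - <<'E'
from h import *
s=r.state();R=np.array(s['ee_rot'])
for d in(.055,.062,.07):print(proj("wrist",s['position']+R[:,0]*d,s),395.8*.06/(d+.153)*1.03)
plan([(.576,.18,.23,83)],1,step=2)
E
```

```text
[[323.11276207 271.09949304]] 117.59826923076925
[[323.08391108 266.71910187]] 113.76948837209302
[[323.05294498 262.0179747 ]] 109.68807174887894
[-0.08, -1.6, 0.17, 0.7, 1.65, 0.8, 1.0, -0.08, -1.6, 0.17, 0.73, 1.64, 0.78, 1.0]
```

Emit:
{"method": "send_rows", "body": {"increments": [0,-1.6,0.2,-0.2,1.6,0.9,1,0,-1.6,0.2,-0.2,1.6,0.9,1,0,-0.2,0,-0.1,0,0,1]}}

```text
time_s: 11.15
position: [0.5805, 0.1788, 0.2501]
ee_rot: [[0.01, 0.129, 0.992], [0.001, 0.992, -0.129], [-1.0, 0.002, 0.01]]
ft_force: [0.1, -0.5, -1.2]
gripper_width: 0.0253
```

```bash
python3 - <<'E'
from h import *
s=st();plan([(.576,.18,.23,83)],1,step=2)
E
```

```text
t 11.15 p [0.5805 0.1788 0.2501] yaw 82.6 tilt 0.56 F [ 0.1 -0.5 -1.2] T [ 0.03  0.04 -0.07] w 0.0253 j6 [ 0.28  0.36  1.47 -0.    1.31 -1.16]
[-0.2, 0.27, -0.07, 1.0, 0.03, -0.24, 1.0, -0.2, 0.27, -0.07, 1.0, 0.03, -0.24, 1.0]
```

Emit:
{"method": "send_rows", "body": {"increments": [-0.2,0.2,0,1.0,0,-0.3,1,-0.2,0.2,0,1.0,0,-0.2,1,0,0,0,0.5,0,0,1]}}

```text
time_s: 11.45
position: [0.5753, 0.1798, 0.2244]
ee_rot: [[0.004, 0.12, 0.993], [0.002, 0.993, -0.12], [-1.0, 0.003, 0.004]]
ft_force: [0.0, 0.4, -1.4]
gripper_width: 0.0256
```

```bash
python3 - <<'E'
from h import *
s=st();plan([(.576,.18,.20,83)],1,step=1)
a=imaging.get_image("wrist");b=imaging.get_image("scene");x,y=proj("scene",[[.576,.18,.15]])[0].astype(int)
c=cv2.resize(b[y-75:y+75,x-75:x+75],(400,400),interpolation=cv2.INTER_CUBIC)
o=np.hstack([c,cv2.resize(a[100:400,170:470],(400,400))]);cv2.imwrite("pics/w6.png",(255*(o/255.)**.6).astype(np.uint8))
E
```

```text
t 11.45 p [0.5753 0.1798 0.2244] yaw 83.1 tilt 0.27 F [ 0.   0.4 -1.4] T [0.02 0.   0.02] w 0.0256 j6 [ 0.28  0.37  1.52  0.    1.25 -1.17]
[0.03, 0.08, -0.05, 0.81, 0.01, 0.02, 1.0, 0.03, 0.08, -0.05, 0.81, 0.01, 0.02, 1.0, 0.03, 0.08, -0.05, 0.81, 0.01, 0.02, 1.0]
```

View pics/w6.png

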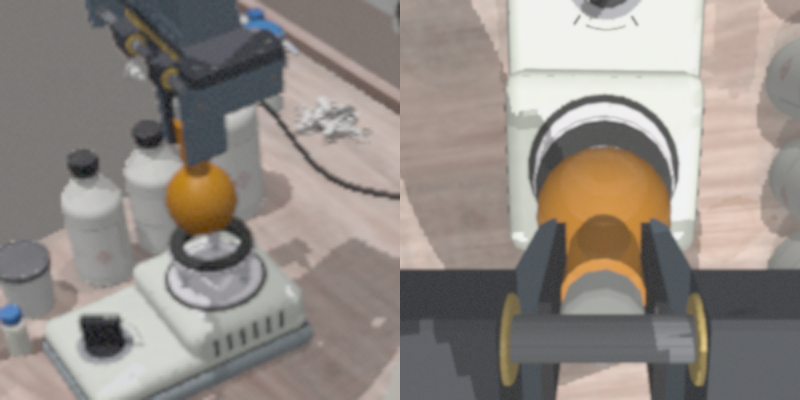

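```bash
python3 - <<'E'
from h import *
s=r.state();x,y=proj("scene",[[.576,.18,.15]])[0].astype(int);o=np.array([x-75,y-75])
p=np.array(s['position'])
f=lambda X:((proj("scene",[X])[0]-o)/.375).round(1)
print("ball pred",[f(p-[0,0,d]) for d in(.06,.068)],"ring pred",f([.576,.18,.11]))
print("ring from scene",at_z("scene",o+np.array([211,243])*.375,.11))
print("ball from scene at z",at_z("scene",o+np.array([202,199])*.375,p[2]-.066))
E
```

```text
ball pred [array([199.9, 188.7]), array([200.9, 196.6])] ring pred [207.2 239.9]
ring from scene [0.57597987 0.1744994  0.11      ]
ball from scene at z [0.57267246 0.17426663 0.1582913 ]
```

Emit:
{"method": "send_rows", "body": {"increments": [0,0,0,0.8,0,0.2,1,0,0,0,0.8,0,0.2,1,0,0,0,0.6,0,0,1]}}

```text
time_s: 11.85
position: [0.5804, 0.1788, 0.2016]
ee_rot: [[0.006, 0.121, 0.993], [0.002, 0.993, -0.121], [-1.0, 0.003, 0.006]]
ft_force: [0.0, 0.1, -2.0]
gripper_width: 0.025
```

Emit:
{"method": "send_rows", "body": {"increments": [0,0,0,0.5,0,0,1,0,0,0,0.5,0,0,1]}}

```text
time_s: 12.05
position: [0.5803, 0.1788, 0.1911]
ee_rot: [[0.005, 0.122, 0.993], [0.003, 0.993, -0.122], [-1.0, 0.003, 0.005]]
ft_force: [-2.9, 0.2, 4.1]
gripper_width: 0.0251
```

```bash
python3 - <<'E'
from h import *
st()
E
```

```text
t 12.05 p [0.5803 0.1788 0.1911] yaw 83.0 tilt 0.32 F [-2.9  0.2  4.1] T [0.01 0.36 0.03] w 0.0251 j6 [ 0.28  0.4   1.56  0.    1.18 -1.17]
```

Emit:
{"method": "send_rows", "body": {"increments": [0,0,0,0.3,0,-0.3,1,0,0,0,0.4,0,0,1]}}

```text
time_s: 12.25
position: [0.5788, 0.1794, 0.1857]
ee_rot: [[0.01, 0.121, 0.993], [0.003, 0.993, -0.122], [-1.0, 0.004, 0.01]]
ft_force: [-0.8, 0.0, 6.1]
gripper_width: 0.0251
```

```bash
python3 - <<'E'
from h import *
st()
E
```

```text
t 12.25 p [0.5788 0.1794 0.1857] yaw 83.0 tilt 0.62 F [-0.8  0.   6.1] T [-0.26  0.38  0.01] w 0.0251 j6 [ 0.28  0.39  1.57  0.    1.16 -1.17]
```

Emit:
{"method": "send_rows", "body": {"increments": [0,-0.5,0,0.4,0,-0.1,1,0,0,0,0.5,0,0,1,0,0,0,0.5,0,0,1], "squeeze": 40}}

```text
time_s: 12.55
position: [0.5793, 0.1794, 0.1852]
ee_rot: [[0.032, 0.121, 0.992], [0.004, 0.993, -0.121], [-0.999, 0.008, 0.031]]
ft_force: [-8.5, -2.3, 22.7]
gripper_width: 0.0251
```

```bash
python3 - <<'E'
from h import *
st()
E
```

```text
t 12.55 p [0.5793 0.1794 0.1852] yaw 83.1 tilt 1.83 F [-8.5 -2.3 22.7] T [-0.41  1.75  0.03] w 0.0251 j6 [ 0.28  0.39  1.59 -0.01  1.14 -1.16]
```

Emit:
{"method": "send_rows", "body": {"increments": [0,1.7,0,0.3,0,-0.3,1,0,0,0,0.3,0,0,1,0,0,0,0.3,0,0,1]}}

```text
time_s: 12.85
position: [0.5795, 0.1792, 0.1854]
ee_rot: [[0.018, 0.119, 0.993], [0.008, 0.993, -0.12], [-1.0, 0.01, 0.017]]
ft_force: [-5.1, -1.2, 16.2]
gripper_width: 0.0249
```

```bash
python3 - <<'E'
from h import *
st();a=imaging.get_image("wrist");b=imaging.get_image("scene");s=st();x,y=proj("scene",[[.576,.18,.15]])[0].astype(int)
c=cv2.resize(b[y-75:y+75,x-75:x+75],(400,400),interpolation=cv2.INTER_CUBIC)
o=np.hstack([c,cv2.resize(a[100:400,170:470],(400,400))]);cv2.imwrite("pics/w7.png",(255*(o/255.)**.6).astype(np.uint8))
E
```

```text
t 12.85 p [0.5795 0.1792 0.1854] yaw 83.1 tilt 1.11 F [-5.1 -1.2 16.2] T [-0.31  1.13 -0.03] w 0.0249 j6 [ 0.28  0.39  1.58  0.    1.15 -1.17]
t 12.95 p [0.5793 0.1793 0.1854] yaw 83.1 tilt 1.1 F [-4.5 -1.2 14.2] T [-0.27  0.83 -0.02] w 0.0252 j6 [ 0.28  0.39  1.58  0.    1.15 -1.17]
```

View pics/w7.png

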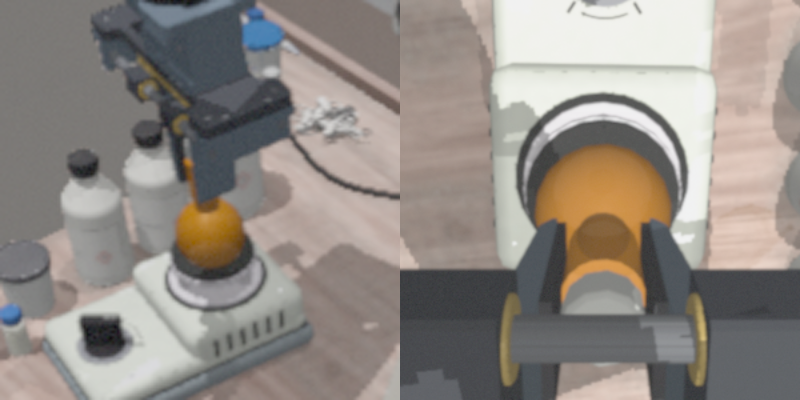

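The scene crop shows the bulb sunk centrally in the lowered ring and the knob still on. I'll check once that the push has settled, then hand in.

```bash
python3 - <<'E'
from h import *
for i in range(8): imaging.get_image("top")
s=st()
if s['ft_force'][2]>10: print(r.job_done()); st()
E
```

```text
t 13.35 p [0.5793 0.1793 0.1854] yaw 83.1 tilt 1.1 F [-4.1 -1.  13.7] T [-0.35  0.86 -0.03] w 0.0251 j6 [ 0.28  0.39  1.58  0.    1.15 -1.17]
the job is handed in; nothing more can be done
None
the job is handed in; nothing more can be done
```

The mixer is on and the amber flask is held down in the cradle. I handed the job in after 13.4 s on the robot's clock; it reported no verdict.

- **Knob:** I gripped the wing, turned it clockwise about 74° until it met its stop, and let go. The wrist picture afterwards shows it pointing at the other mark.
- **Flask:** I took it by the collar out of the larger cork ring, carried it over and lowered it into the ring. I then pressed until the height stopped changing while the force rose, at a gripper height of 185 mm, which I took as the cradle's stop.
- **Last checks:** The push was steady at about 13.7 N upward on the tool. The collar was gripped at 25 mm opening with a 40 N squeeze set, and the tool was 1.1° off vertical. The last pictures show the bulb sunk centrally in the ring.
- **Disagreement:** The scene camera put the ring about 5 mm to the side of the wrist camera's estimate. A sideways force of about 4 N stayed on the tool, so the flask is probably 1–3 mm off the ring's axis, within the 10 mm allowed.
- **Not checked:** I did not look again at the conical flask or the dropper bottle. No contact forces showed in the readings taken near them.

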